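# Free the seized plug from the dry-block heater

## Robot

A 6-joint arm with a two-finger parallel gripper is mounted at the origin on a cart in front of the work surface, level with it; the furniture and walls round the work are solid. World frame = base frame: x ahead of the robot, y to its left, z up, the work surface at z = 0. Lengths are in m, angles in rad, forces in N, time in s.
With the tool pointing down it reaches from about 0.35 to 0.775 m from the base axis. Payload 5.5 kg.
Tool frame: the origin (TCP) lies between the finger pads; the fingertips stand 22 mm ahead of it and the grasp point (between the pads) lies 3 mm ahead of it (env.finger_overhang is the distance from the TCP to the fingertips, in m); y points along the fingers, x is the direction in which the jaws open and shut, and the axes are right-handed (so a half turn about y gives the same grasp; the last joint's range is limited). The gripper opens to 85 mm and grips with 20 to 120 N. Pads are 22 mm wide; open, the fingers measure 114 mm over their backs; the gripper's body (76 mm by 85 mm) begins 54 mm behind the grasp point. The pads swing forward as they close: fully open they stand 13 mm farther back than shut.
Start: joints at [-1.423, 0.313, 0.046, 1.304, 0, 1.431], TCP at [0.163, -0.551, 0.253] pointing down, gripper open.
Joint ranges: [-2.76, 2.76], [-0.86, 1.69], [-1.03, 1.26], [-2.2, 2.34], [-1.47, 1.5], [-3.14, 3.14]. Speed limits (rad/s): [2.57, 2.57, 3.14, 3.14, 3.14, 3.14].

## Interface

Orientations are given as a unit quaternion [w, x, y, z].
In Python, from workcell import monitor, cams, job, env gives the robot as it stands.
- The arm moves only by the tool drive_tool, never from a script. Its argument "plan" is text: rows parted by semicolons, each of 7 numbers parted by spaces: the opening, from -1 (shut) to 1 (fully open), then the shift along the tool's x, y, z in mm, then the turn, a rotation vector about the tool's x, y, z in degrees. In form: gripper x y z rx ry rz; .... A call has 1 to 8 rows; each row shifts and turns the pose as measured when the row begins, along the tool's axes as they then stand; what a row does not reach is not made up. A row lasts 1/8 s, in which the tool goes at most 62.5 mm and 10.7 degrees, less where a joint would pass 70% of its speed; a pose out of reach is approached as far as the arm can. A call is refused whole if a number of a shift passes 62.5 or a number of a turn 10.7, either way. A call with a gripper value outside its range is refused whole. The fingers move at their own pace and stop on an object; "grip_force" is the grip in N (left out, the last holds). Time passes only in rows, so rows that do not move let the fingers close. It gives the time, the measured TCP pose, the force and the opening at its end, in the units of the state.
- monitor.get_state(): the state, without advancing time (a new reading comes with each control period).
- cams.read_camera(name): name is "side" or "top"; returns (picture, depth): 384x512x3 uint8, red, green, blue; 384x512 float32, m along the optical axis (not along the pixel's ray), 0 where there is no reading.
- cams.calibration(name): a dict with "fx", "fy", "cx", "cy" (pixels), "D" ([k1, k2, p1, p2, k3] as OpenCV has them; the pictures are not rectified), "R" (3x3) and "t" (3): a world point X has camera coordinates R X + t. Camera axes: x right, y down, z forward; pixel columns grow to the right and rows downward; lengths in m; the calibration is good to about 2 mm. A picture is of the moment at which its call begins. calibration takes no time and is no camera call.
- job.hand_in(): hands the job in, once; it reports no verdict.
The state is a dict: "clock": time; "joint_pos": joint angles; "qvel": joint speeds; "tau": joint torques, N m; "tcp_pos": TCP position; "orientation": TCP orientation; "wrist_force": force on the tool from outside, world axes, zero at the start; "ft_torque": the same for the moment, N m; "finger_gap": finger opening in m.
Only numpy, scipy, OpenCV 4.12 (cv2) and the standard library are available. Lean on these libraries where they do the work, as an engineer would, in place of code of your own. Each camera call takes 0.05 s, during which the arm holds its last target.

## Task

The closing plug has seized in the bore of the aluminium block of the dry-block heater. Pinch its two sprung orange tabs together, twist the plug back and forth in small turns while pulling it gently upward until it comes free (the loose block must stay down in its seat in the heater; a straight pull only lifts it), then stand it upright on its brass foot in the shallow steel pan, without dropping it, and leave the block seated and the open flask and the timer where they are.

Things in the scene. Friction and masses are not known exactly. Their poses are not given: they have to be found in the camera images.
- heater: Fixed white dry-block heater, 150 (x) x 130 (y) x 60 mm tall, control panel on its -x face. Origin: centre of its underside. A square pocket 82 mm wide and 30 mm deep in its top holds the block.
- block: Loose aluminium block, 80 x 80 x 60 mm, about 1 kg (10 N lifts it). Origin: centre of its underside, z up. It stands 30 mm deep in the heater's pocket, which keeps it from turning; its top is 30 mm above the heater's top.
- block_bore (a point): Centre of the mouth of the 31 mm bore, on top of the block, 60 mm above its origin.
- plug: Loose plug, about 0.22 kg, 111 mm tall, z up along its axis. Origin on the axis at the underside of its black flange (50 mm across, 6 mm thick), which rests on the block at the start. Below: brass shank and foot. Above: grey core between two orange tabs. Foot clear of the block's top after 45 mm of rise, of the keepers after 65 mm.
- plug_grip (a point): On the plug's axis 48 mm above its origin, the height to pinch. Tabs at +y and -y, 26 mm wide (x), 12 to 66 mm above the origin, 38 mm over the outer faces; pinched home 28 mm (under 10 N; hold with about 40 N), which frees the hooks. Grip from above, fingers closing along plug y, fingertips at least 22 mm above the origin (keepers).
- plug_foot (a point): Centre of the flat brass foot, 26 mm across, 45 mm below the plug's origin. Only its first 14 mm of rise are tight: pulled straight it holds with 15 to 25 N, more than the block weighs. While being turned (0.2 to 0.35 N m) it rises with a few newtons, if it rises no more than about 3 mm per radian turned. After that it is loose.
- pan: Fixed shallow steel pan, 160 (x) x 130 (y) x 16 mm tall, walls 4 mm, floor 4 mm thick. Origin: centre of its underside.
- flask_2: Loose clear conical flask without stopper, 66 mm across, 110 mm tall; origin at the centre of its underside. A bystander.
- lab_timer: Loose white timer, 69 x 70 x 34 mm; origin at the centre of its underside. A bystander.
- keeper (a point): Top of the curved steel keeper on the block at +y, 20 mm above the block's top; a second one stands at -y. Inner radius 28 mm about the bore, outer 39 mm, each spans 45 degrees either side of its middle; open gaps at +x and -x. The hooks of the plug's tabs catch under them.
- lug (a point): Tip of the orange lug at +x of the plug's flange, 37 mm from the axis. It lets the plug turn about 0.5 rad either way from the middle (plug x along block x) before it strikes the keepers. The plug starts within 0.2 rad of the middle.

How it is judged:
On the way:
1. the plug is out of the bore, its foot above the block's top, with the block still seated in the heater (z of plug_foot in the frame of block above 0.06 m and z of block in the frame of heater below 0.034 m), for 0.1 s.
At the end, for the whole second after the job is handed in: The plug stands upright (within 0.12 rad) and still on its foot inside the pan, and the block is seated in the heater's pocket (within 3 mm of its floor, level within 0.06 rad) (x of plug_foot in the frame of pan between -0.072 and 0.072 m and y of plug_foot in the frame of pan between -0.057 and 0.057 m and z of plug_foot in the frame of pan below 0.01 m and angle between plug's own z axis and vertical below 0.12 rad and linear speed of plug below 0.03 m/s and z of block in the frame of heater below 0.033 m and angle between block's own z axis and vertical below 0.06 rad); the robot touches nothing.
It fails at once if the block is lifted more than 8 mm from its seat in the heater (z of block in the frame of heater above 0.038 m).
It fails at once if the plug is dropped (falls unheld faster than 0.7 m/s, more than about 25 mm) (linear speed of plug above 0.7 m/s and contact force between the fingers and plug below 0.05 N).
It fails at once if the open flask is shoved more than 40 mm or knocked over (distance of flask_2 from where it was at the start of the episode above 0.04 m or angle between flask_2's own z axis and vertical above 0.4 rad).
It fails at once if the timer is shoved more than 40 mm (distance of lab_timer from where it was at the start of the episode above 0.04 m).
It also fails if it takes over 67 s, if anything falls off the work surface, if the arm or the gripper's body presses on something with over 40 N, if the wrist force passes 120 N, or if a joint passes its speed limit or range.

## Working session

There is one attempt and no reset: what is moved stays moved. The work goes in short steps, Python scripts to look and compute and a tool call to move; the robot and the scene stay as the last step left them, time stands still between calls to the robot, and variables do not carry over. Pictures are saved under pics/ and viewed, and the job is handed in when it is done.

Besides the shell and the picture viewer there is one more tool, called in YAML: its name, and indented under it one key for each argument. drive_tool: Moves the arm, as the interface text tells. Its arguments: {"type":"object","properties":{"plan":{"type":"string"},"grip_force":{"type":"number"}},"required":["plan"]}

```bash
mkdir -p pics; ls; cat > h.py <<'E'
import numpy as np, cv2
from workcell import monitor, cams, job, env
def snap(n,tag):
    im,d=cams.read_camera(n); cv2.imwrite(f'pics/{tag}_{n}.png',im[:,:,::-1]); np.savez(f'pics/{tag}_{n}.npz',im=im,d=d); return im,d
def pts(n,uv,depth):
    c=cams.calibration(n); K=np.array([[c['fx'],0,c['cx']],[0,c['fy'],c['cy']],[0,0,1]])
    p=cv2.undistortPoints(np.array(uv,float).reshape(-1,1,2),K,np.array(c['D'],float)).reshape(-1,2)
    P=np.c_[p,np.ones(len(p))]*np.array(depth,float).reshape(-1,1)
    return (P-np.array(c['t']))@np.array(c['R'])
def plane(n,uv,z):
    a=pts(n,uv,np.zeros(len(uv))); b=pts(n,uv,np.ones(len(uv)))
    s=(z-a[:,2])/(b[:,2]-a[:,2]); return a+(b-a)*s[:,None]
def proj(n,X):
    c=cams.calibration(n); K=np.array([[c['fx'],0,c['cx']],[0,c['fy'],c['cy']],[0,0,1]])
    return cv2.projectPoints(np.array(X,float).reshape(-1,1,3),cv2.Rodrigues(np.array(c['R'],float))[0],np.array(c['t'],float),K,np.array(c['D'],float))[0].reshape(-1,2)
def cloud(n,d):
    v,u=np.mgrid[0:384,0:512]; P=pts(n,np.c_[u.ravel(),v.ravel()],d.ravel()).reshape(384,512,3); P[d==0]=np.nan; return P
E
python3 - <<'E'
from h import *
for n in('side','top'): snap(n,'a'); c=cams.calibration(n); print(n,-np.array(c['R']).T@c['t'],c['fx'],c['D'])
print(monitor.get_state())
E
```

```text
pics
side [ 0.36382609 -0.76814191  0.69358764] 413.4007894758606 [0.0182399 0.        0.        0.        0.       ]
top [0.37617595 0.01453548 0.94794963] 347.55804809203926 [0.00159517 0.         0.         0.         0.        ]
{'clock': 0.1, 'joint_pos': array([-1.42257512e+00,  3.13950816e-01,  4.50917589e-02,  1.30358194e+00,
        2.84003957e-05,  1.43118579e+00]), 'qvel': array([-1.65399226e-04, -2.68584416e-03,  2.93546449e-03,  7.94967807e-05,
       -1.41600899e-04,  4.55960441e-04]), 'tau': array([ 2.89740696e-03, -4.81724918e+01,  2.99244815e+01,  1.26495064e-02,
       -1.70469657e-04,  9.98799464e-06]), 'tcp_pos': array([ 0.16315881, -0.55093743,  0.25248314]), 'orientation': array([ 0.56695711, -0.56612406,  0.42352692, -0.42271519]), 'wrist_force': array([ 0.19845914, -0.77912185,  0.92947759]), 'ft_torque': array([ 0.02268812,  0.00790785, -0.00263445]), 'finger_gap': 0.08507813134698004}
```

View pics/a_top.png

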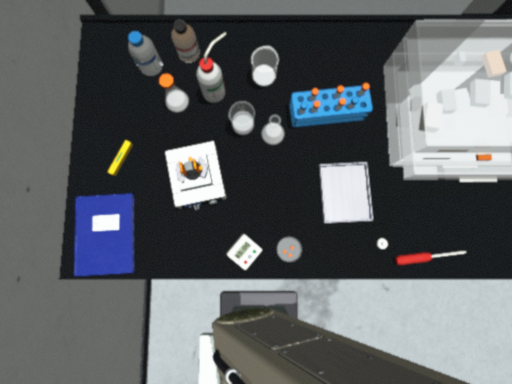

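View pics/a_side.png

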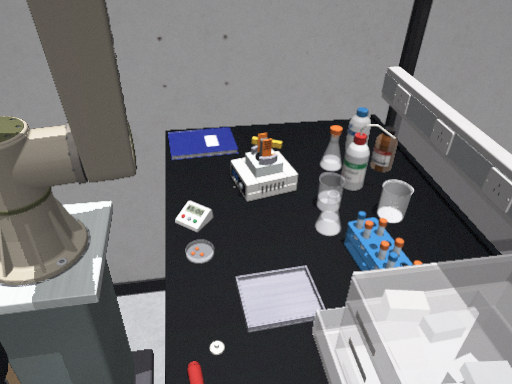

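```bash
python3 - <<'E'
from h import *
from scipy.spatial.transform import Rotation as R
s=monitor.get_state(); q=s['orientation']; print(R.from_quat(np.r_[q[1:],q[0]]).as_matrix().round(3))
E
```

```text
[[ 0.284 -0.     0.959]
 [-0.959  0.002  0.284]
 [-0.002 -1.     0.   ]]
```

```bash
python3 - <<'E'
from h import *
a=np.load('pics/a_top.npz'); b=np.load('pics/a_side.npz')
A=cv2.resize(a['im'][130:220,150:240],None,fx=5,fy=5,interpolation=cv2.INTER_CUBIC)
B=cv2.resize(b['im'][120:210,220:310],None,fx=5,fy=5,interpolation=cv2.INTER_CUBIC)
cv2.imwrite('pics/crop1.png',np.hstack([A[:450,:400],B[:450,:400]])[:,:,::-1])
for n,D in(('top',a),('side',b)):
    im=D['im'].astype(int);P=cloud(n,D['d']); 
    hsv=cv2.cvtColor(D['im'],cv2.COLOR_RGB2HSV)
    m=(hsv[...,0]>5)&(hsv[...,0]<20)&(hsv[...,1]>170)&(hsv[...,2]>100)
    k,l,st,ce=cv2.connectedComponentsWithStats(m.astype(np.uint8))
    for i in range(1,k):
        if st[i,4]<6: continue
        q=P[l==i]; print(n,st[i],ce[i].round(1),np.nanmin(q,0).round(3),np.nanmax(q,0).round(3),np.nanmedian(q,0).round(3))
    # height-layer in heater region
    for lo,hi in((.05,.07),(.08,.1),(.1,.13),(.13,.17)):
        mm=(P[...,2]>lo)&(P[...,2]<hi)&(P[...,1]>0.2)&(P[...,1]<.6)&(P[...,0]<.55)&(P[...,0]>.3)
        q=P[mm]; print(lo,hi,mm.sum(),np.nanmean(q,0) if mm.sum() else 0, np.nanmedian(q[:,2]) if mm.sum() else 0)
E
```

```text
top [159  73  15  15 184] [166.  80.] [ 0.771  0.222 -0.002] [0.879 0.296 0.136] [0.79  0.241 0.13 ]
top [363  82   7   8  41] [365.5  85.5] [ 0.778 -0.313 -0.003] [ 0.85  -0.262  0.108] [ 0.787 -0.271  0.104]
top [337  85   6   8  35] [339.7  88. ] [ 0.77  -0.237 -0.003] [ 0.841 -0.199  0.11 ] [ 0.78  -0.204  0.105]
top [312  87   6   8  34] [314.5  90.4] [ 0.764 -0.165 -0.002] [ 0.835 -0.132  0.108] [ 0.774 -0.139  0.105]
top [340 100   5   5  18] [341.7 101.8] [ 0.736 -0.212  0.103] [ 0.748 -0.202  0.108] [ 0.743 -0.207  0.106]
top [314 102   5   6  21] [316.1 104.5] [ 0.73  -0.146  0.102] [ 0.743 -0.136  0.109] [ 0.734 -0.141  0.106]
top [477 156  14   3  42] [483.5 157. ] [ 0.598 -0.582  0.084] [ 0.605 -0.549  0.09 ] [ 0.602 -0.565  0.087]
top [193 160   8  12  43] [196.  166.3] [0.556 0.152 0.096] [0.587 0.171 0.158] [0.566 0.155 0.145]
top [180 163   6  12  32] [182.3 168.8] [0.55  0.185 0.119] [0.569 0.191 0.159] [0.557 0.187 0.149]
0.05 0.07 698 [0.45297932 0.42965369 0.05980889] 0.059655262564382784
0.08 0.1 541 [0.4264643  0.52330233 0.09006803] 0.09004747618131394
0.1 0.1
[... 662 characters left out ...]
2   7   7  26] [367.9 225.6] [ 0.73  -0.153  0.096] [ 0.739 -0.138  0.105] [ 0.733 -0.149  0.102]
side [395 238   9   9  59] [399.1 241.8] [ 0.77  -0.216 -0.002] [ 0.861 -0.096  0.108] [ 0.777 -0.208  0.104]
side [381 243   7   7  28] [383.4 246.1] [ 0.737 -0.218  0.095] [ 0.747 -0.207  0.106] [ 0.74  -0.214  0.102]
side [413 260   3   4   8] [414.1 261.9] [ 0.777 -0.269 -0.001] [ 0.859 -0.171  0.107] [ 0.781 -0.267  0.104]
0.05 0.07 478 [0.43535027 0.48556075 0.06004518] 0.06001189984366201
0.08 0.1 421 [0.42865275 0.52575312 0.09017837] 0.09024054662893936
0.1 0.13 637 [0.42468923 0.53640076 0.11493442] 0.11477806181397415
0.13 0.17 892 [0.42344723 0.54021183 0.15015815] 0.1505516966668713
```

View pics/crop1.png

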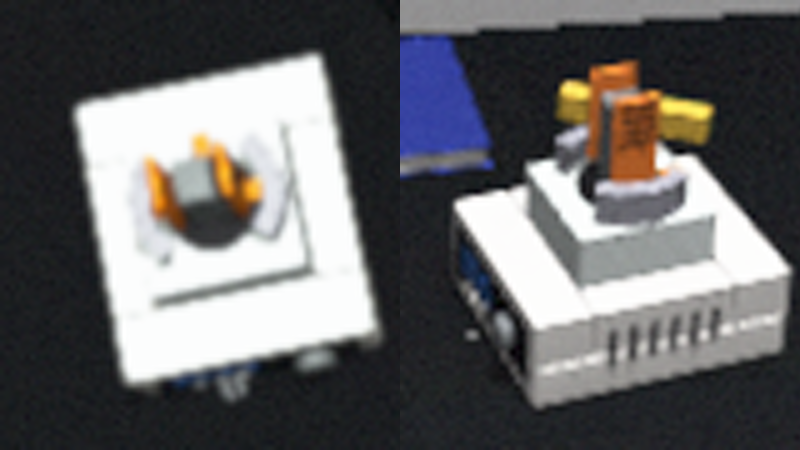

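```bash
python3 - <<'E'
from h import *
def rect(q,name):
    r=cv2.minAreaRect((q[:,:2]*1000).astype(np.float32)); print(name,len(q),np.round(r[0],1),np.round(r[1],1),round(r[2],1),'z',np.median(q[:,2]).round(4))
C={}
for n in('top','side'):
    D=np.load(f'pics/a_{n}.npz'); P=cloud(n,D['d']); C[n]=P
    hsv=cv2.cvtColor(D['im'],cv2.COLOR_RGB2HSV)
    m=(hsv[...,0]>5)&(hsv[...,0]<20)&(hsv[...,1]>150)&(hsv[...,2]>80)
    reg=(abs(P[...,0]-.56)<.12)&(abs(P[...,1]-.17)<.12)
    for nm,lo,hi in(('heater',.057,.063),('block',.087,.0925),('keep',.106,.113)):
        mm=reg&(P[...,2]>lo)&(P[...,2]<hi)&(~m); 
        if nm=='keep': mm&=(hsv[...,2]>110)&(np.hypot(P[...,0]-.562,P[...,1]-.17)<.05)
        rect(P[mm],n+nm)
        if nm=='keep':print(P[mm].round(3).tolist()[:60])
    mm=reg&m&(P[...,2]>.150); print(np.c_[np.argwhere(mm)[:,::-1],P[mm].round(4)*1000])
    mm=reg&m&(P[...,2]<.105)&(P[...,2]>.085);  print('lug',P[mm].round(3).tolist())
E
```

```text
topheater 1575 [565.7 173.5] [150.4 130.2] 12.2 z 0.0597
topblock 423 [565.6 173.4] [80.7 80.5] 12.1 z 0.0897
topkeep 168 [566.  173.2] [52.5 76.3] 10.8 z 0.1106
[[0.596, 0.154, 0.11], [0.596, 0.151, 0.112], [0.594, 0.154, 0.11], [0.593, 0.151, 0.112], [0.594, 0.149, 0.11], [0.591, 0.156, 0.112], [0.591, 0.154, 0.11], [0.591, 0.152, 0.109], [0.591, 0.149, 0.112], [0.59, 0.146, 0.113], [0.591, 0.144, 0.109], [0.588, 0.156, 0.111], [0.588, 0.154, 0.111], [0.589, 0.152, 0.109], [0.589, 0.149, 0.11], [0.588, 0.144, 0.112], [0.586, 0.206, 0.109], [0.587, 0.154, 0.108], [0.586, 0.152, 0.11], [0.586, 0.149, 0.112], [0.586, 0.146, 0.111], [0.586, 0.144, 0.11], [0.586, 0.141, 0.111], [0.583, 0.205, 0.113], [0.584, 0.152, 0.108], [0.584, 0.149, 0.11], [0.583, 0.146, 0.112], [0.583, 0.144, 0.111], [0.581, 0.208, 0.11], [0.58, 0.205, 0.112], [0.581, 0.149, 0.108], [0.581, 0.146, 0.111], [0.581, 0.144, 0.112], [0.581, 0.141, 0.111], [0.581, 0.139, 0.111], [0.578, 0.208, 0.113], [0.578, 0.205, 0.112], [0.578, 0.146, 0.111], [0.579, 0.144, 0.108], [0.578, 0.141, 0.11], [0.578, 0.139, 0.112], [0.576
[... 4357 characters left out ...]
153.1 157.7]
 [268.  139.  571.1 153.8 157.2]
 [269.  139.  574.9 158.7 154.1]
 [270.  139.  578.1 160.9 152.6]
 [271.  139.  580.8 160.8 152.5]
 [263.  140.  558.2 155.2 154.4]
 [264.  140.  561.2 156.8 153.2]
 [265.  140.  563.6 155.4 153.8]
 [266.  140.  565.8 153.5 154.7]
 [267.  140.  569.5 157.9 152. ]
 [268.  140.  571.9 156.6 152.5]
 [269.  140.  574.8 157.7 151.7]
 [270.  140.  577.5 157.6 151.5]
 [271.  140.  580.2 157.8 151.2]
 [263.  141.  557.5 151.4 153.6]
 [264.  141.  561.  155.3 151.1]
 [265.  141.  563.3 153.5 152. ]
 [266.  141.  566.1 154.2 151.4]
 [267.  141.  568.4 152.7 152. ]
 [268.  141.  571.5 154.6 150.7]
 [263.  142.  557.6 151.3 150.7]]
lug [[0.577, 0.16, 0.104]]
```

```bash
python3 - <<'E'
from h import *
D=np.load('pics/a_top.npz')
print(D['im'][153:166,184:200].tolist().__len__())
hsv=cv2.cvtColor(D['im'],cv2.COLOR_RGB2HSV)
for ch in(0,1): print(hsv[152:172,178:204,ch])
print(plane('top',[[189,157],[190,158],[190,159],[190,160],[191,160]],.096).round(4))
for psi in(-5,0,5,12,18): 
  p=np.radians(psi); print(psi,proj('top',[[.565+.037*np.cos(p),.173+.037*np.sin(p),.095],[.565+.026*np.cos(p),.173+.026*np.sin(p),.095]]).round(1).tolist())
E
```

```text
13
[[ 90  90  90  90  90  90  90  90  90  90  90  90  90  90  90  90  90  90
   90  90  90  90  90  90  90  90]
 [ 90  90  90  90  90  90  90  90  90  90  90  90  90  90  90  90  90  90
   90  90  90  90  90  90  90  90]
 [ 90  90  90  90  90  90  90  90  90  90  90  90  90  90  90  90  90  90
   90  90  90  90  90  90  90  90]
 [ 90  90  90  90  90  90  90  90  90  90   0  15  23  20  60  90  90  90
   90  90  90  90  90  90  90  90]
 [ 90  90  90  90  90  90  90  90  90  30  19  18  19  18  15   0  90  90
   90  90 105 100 100 105  90  90]
 [ 90  90  90  90  90  90  90  90  60  18  19  21  21  19  16  15  20  90
   90 105 100 105 110 105 105  90]
 [ 90  90  90  90  90  90  90  90   0  18  19  20  21  19  18  18  16  15
   90  90 102 111 109 107 102 100]
 [  0   0  60  90  90  90  90  90   0  30  17  20  21  19  16  18  18  14
   90 100 105 113 111 113 110 102]
 [ 15  21  23  60  90  90  90  90  90  60  17  18  19  18  16  18  17  13
   30  90 100 107 109 113 113 110]
 [ 15  20  20  19  90  90  90  90 100  90  17  16  17  15  14  17  18  13
   14  68  75  93 103 107 113 111]
 [ 14  
[... 2863 characters left out ...]
10  14  14  14  13  14  11  55 180 216
  228 213 214 218 210 169  76   3]
 [  7  12 119 211 230 222 144  40  11  12  16  15  10  15  14  16 117 184
  208 216 221 214 206 162  60   4]
 [  7  10 114 210 236 235 182  74  10  14  16  18  12  16  14   8  37 108
  191 217 227 201 169  92  13   7]
 [  8   8  98 207 235 224 205 156  72  10   8  17  19  14  24  22  14  55
  144 205 223 177  70   9  12   9]]
[[0.6    0.1819 0.096 ]
 [0.5974 0.1793 0.096 ]
 [0.5948 0.1792 0.096 ]
 [0.5922 0.1791 0.096 ]
 [0.5922 0.1766 0.096 ]]
-5 [[193.9, 156.4], [193.4, 160.6]]
0 [[192.6, 156.3], [192.5, 160.6]]
5 [[191.3, 156.4], [191.6, 160.6]]
12 [[189.6, 156.6], [190.3, 160.8]]
18 [[188.1, 157.0], [189.3, 161.1]]
```

```bash
cat >> h.py <<'E'
from scipy.spatial.transform import Rotation as Rn
def pose():
    s=monitor.get_state(); q=s['orientation']; R=Rn.from_quat(np.r_[q[1:],q[0]]).as_matrix()
    return s,np.array(s['tcp_pos']),R
def plan(target,yaw,n):
    """rows (tool-frame shift mm, turn deg) to target with tool y down, tool x at yaw(rad)"""
    s,p,R=pose(); T=np.array([[np.cos(yaw),0,-np.sin(yaw)],[np.sin(yaw),0,np.cos(yaw)],[0,-1,0]])
    T[:,2]=np.cross(T[:,0],T[:,1])
    rv=(Rn.from_matrix(R.T@T)).as_rotvec()
    out=[]
    for k in range(n):
        d=(np.array(target)-p)/(n-k); t=Rn.from_matrix(R.T@T).as_rotvec()/(n-k)
        out.append(np.r_[R.T@d*1000,np.degrees(t)].round(1)); p=p+d; R=R@Rn.from_rotvec(t).as_matrix()
    for o in out: print(*o)
E
python3 - <<'E'
from h import *
def rect(q,name):
    r=cv2.minAreaRect((q[:,:2]*1000).astype(np.float32)); print(name,len(q),np.round(r[0],1),np.round(r[1],1),round(r[2],1),'z',np.median(q[:,2]).round(4))
for n in('top','side'):
    D=np.load(f'pics/a_{n}.npz'); P=cloud(n,D['d']); im=D['im'].astype(int)
    m=(P[...,2]>-.01)&(P[...,2]<.025)&(im.min(2)>70)&(abs(P[...,0]-.5)<.15)&(P[...,1]<.07)&(P[...,1]>-.18)
    k,l,st,ce=cv2.connectedComponentsWithStats(m.astype(np.uint8))
    for i in range(1,k):
        if st[i,4]>150: print(st[i]);rect(P[l==i],n+'pan')
    for (u,v) in ([(273,130),(273,119),(264,75),(241,122),(245,250),(345,192)] if n=='top' else [(329,222),(330,200),(329,190),(280,297),(194,215)]): print((u,v),P[v-3:v+4,u-3:u+4].reshape(-1,3)[::8].round(3).tolist(), plane(n,[[u,v]],0.0).round(3))
plan([.565,.173,.25],np.radians(102),18)
E
```

```text
[319 163   9  61 338]
toppan 338 [ 524.  -171.2] [168.4  17.6] 0.0 z 0.0048
[235 233  28  24 226]
toppan 226 [374.7  35.4] [72.1 48.6] 49.4 z 0.0174
[276 236  26  21 443]
toppan 443 [378.5 -74.7] [67.1 53.2] 89.9 z 0.0014
(273, 130) [[0.685, -0.024, 0.078], [0.683, -0.027, 0.075], [0.68, -0.029, 0.077], [0.678, -0.032, 0.075], [0.678, -0.035, 0.068], [0.676, -0.038, 0.066], [0.675, -0.041, 0.06]] [[ 0.704 -0.036  0.   ]]
(273, 119) [[0.746, -0.028, -0.0], [0.701, -0.025, 0.108], [0.699, -0.028, 0.106], [0.701, -0.031, 0.095], [0.702, -0.034, 0.083], [0.707, -0.038, 0.063], [0.71, -0.042, 0.048]] [[ 0.737 -0.036  0.   ]]
(264, 75) [[0.839, -0.001, 0.079], [0.837, -0.004, 0.077], [0.836, -0.006, 0.074], [0.836, -0.009, 0.069], [0.835, -0.012, 0.065], [0.836, -0.015, 0.056], [0.837, -0.018, 0.049]] [[ 0.872 -0.011  0.   ]]
(241, 122) [[0.726, 0.062, 0.029], [0.723, 0.06, 0.029], [0.719, 0.057, 0.031], [0.716, 0.054, 0.033], [0.714, 0.051, 0.029], [0.711, 0.048, 0.029], [0.688, 0.044, 0.086]] [[0.728 0.055 0.   ]]
(245, 250) [[0.376, 0.049, 0.032], [0.373, 0.047, 0.031], [0.371, 0.044, 0
[... 1350 characters left out ...]
(194, 215) [[0.358, 0.047, 0.024], [0.36, 0.042, 0.024], [0.362, 0.038, 0.024], [0.364, 0.036, 0.022], [0.367, 0.03, 0.023], [0.369, 0.028, 0.021], [0.371, 0.023, 0.023]] [[0.364 0.062 0.   ]]
-32.2 0.2 32.8 -0.0 -9.8 0.0
-26.2 0.2 37.8 -0.0 -9.8 0.0
-19.4 0.2 41.7 -0.0 -9.8 0.0
-12.1 0.2 44.4 -0.0 -9.8 0.0
-4.4 0.2 45.8 -0.0 -9.8 0.0
3.4 0.2 45.9 -0.0 -9.8 0.0
11.2 0.2 44.6 -0.0 -9.8 0.0
18.5 0.2 42.1 -0.0 -9.8 0.0
25.4 0.2 38.3 -0.0 -9.8 0.0
31.5 0.1 33.5 -0.0 -9.8 0.0
36.8 0.1 27.7 -0.0 -9.8 0.0
40.9 0.1 21.0 -0.0 -9.8 0.0
43.9 0.1 13.8 -0.0 -9.8 0.0
45.6 0.1 6.2 -0.0 -9.8 0.0
46.0 0.1 -1.6 -0.0 -9.8 0.0
45.0 0.1 -9.4 -0.0 -9.8 0.0
42.8 0.1 -16.9 -0.0 -9.8 0.0
39.3 0.1 -23.9 -0.0 -9.8 0.0
```

drive_tool:
  plan: "1 -32 0 33 0 -9.8 0;1 -26 0 38 0 -9.8 0;1 -19 0 42 0 -9.8 0;1 -12 0 44 0 -9.8 0;1 -4 0 46 0 -9.8 0;1 3 0 46 0 -9.8 0;1 11 0 45 0 -9.8 0;1 18 0 42 0 -9.8 0"
  grip_force: 40

```text
clock: 1.1
tcp_pos: [0.3378, -0.2175, 0.2495]
orientation: [0.708, -0.703, -0.043, 0.044]
wrist_force: [0.3, -0.4, 0.0]
finger_gap: 0.0853
```

```bash
python3 - <<'E'
from h import *
s,p,R=pose(); print(s['clock'],p,R.round(3),s['joint_pos'].round(2))
plan([.565,.173,.25],np.radians(102),13)
E
```

```text
1.1 [ 0.33776872 -0.21749059  0.24952136] [[ 0.992 -0.002 -0.123]
 [ 0.123  0.007  0.992]
 [-0.001 -1.     0.007]] [-0.78 -0.02 -0.36  1.24  0.    0.67]
21.0 0.1 27.7 -0.0 -7.3 0.0
24.4 0.1 24.8 -0.0 -7.3 0.0
27.3 0.1 21.5 -0.0 -7.3 0.0
29.8 0.1 17.8 -0.0 -7.3 0.0
31.9 0.1 13.9 -0.0 -7.3 0.0
33.4 0.0 9.7 -0.0 -7.3 0.0
34.3 0.0 5.4 -0.0 -7.3 0.0
34.7 0.0 1.0 -0.0 -7.3 0.0
34.6 -0.0 -3.4 -0.0 -7.3 0.0
33.9 -0.0 -7.8 -0.0 -7.3 0.0
32.6 -0.0 -12.0 -0.0 -7.3 0.0
30.8 -0.0 -16.1 -0.0 -7.3 0.0
28.5 -0.0 -19.9 -0.0 -7.3 0.0
```

drive_tool:
  plan: "1 21 0 28 0 -7.5 0;1 24 0 25 0 -7.5 0;1 27 0 22 0 -7.5 0;1 30 0 18 0 -7.5 0;1 32 0 14 0 -7.5 0;1 33 0 10 0 -7.5 0;1 34 0 5 0 -7.5 0;1 35 0 1 0 -7.5 0"

```text
clock: 2.1
tcp_pos: [0.471, 0.0383, 0.249]
orientation: [0.585, -0.579, -0.402, 0.402]
wrist_force: [0.3, 0.9, 0.4]
finger_gap: 0.0855
```

```bash
python3 - <<'E'
from h import *
s,p,R=pose(); print(s['clock'],p,R.round(3),s['joint_pos'].round(2))
plan([.565,.173,.24],np.radians(102),6)
E
```

```text
2.1 [0.47097785 0.03828345 0.24902363] [[ 0.355 -0.005 -0.935]
 [ 0.935  0.008  0.355]
 [ 0.006 -1.     0.008]] [-0.09  0.12 -0.21  1.25  0.01  0.27]
26.5 1.6 -6.7 -0.1 -5.5 0.1
25.8 1.6 -9.2 -0.1 -5.5 0.1
24.8 1.6 -11.6 -0.1 -5.5 0.1
23.6 1.5 -13.9 -0.1 -5.5 0.1
22.2 1.5 -16.1 -0.1 -5.5 0.1
20.5 1.5 -18.1 -0.1 -5.5 0.1
```

drive_tool:
  plan: "1 26.5 1.6 -6.7 0 -5.5 0;1 26 1.6 -9 0 -5.5 0;1 25 1.6 -11.6 0 -5.5 0;1 23.6 1.5 -14 0 -5.5 0;1 22 1.5 -16 0 -5.5 0;1 20.5 1.5 -18 0 -5.5 0;1 0 0 0 0 0 0"

```text
clock: 2.98
tcp_pos: [0.5643, 0.1813, 0.2359]
orientation: [0.442, -0.432, -0.555, 0.556]
wrist_force: [-0.5, -0.1, -0.6]
finger_gap: 0.0856
```

```bash
python3 - <<'E'
from h import *
s,p,R=pose(); print(s['clock'],p,R.round(3),s['joint_pos'].round(2),np.degrees(np.arctan2(R[1,0],R[0,0])))
plan([.565,.173,.2],np.radians(102),3)
E
```

```text
2.975 [0.56433849 0.1813498  0.23593232] [[-0.235 -0.012 -0.972]
 [ 0.972  0.007 -0.235]
 [ 0.01  -1.     0.01 ]] [ 0.17  0.36  0.07  1.29  0.01 -0.07] 103.59253349096143
-2.9 12.0 0.3 -0.2 0.5 0.2
-2.8 12.0 0.3 -0.2 0.5 0.2
-2.8 12.0 0.3 -0.2 0.5 0.2
```

drive_tool:
  plan: "1 -2.9 12 0.3 -0.2 0.5 0.2;1 -2.9 12 0.3 -0.2 0.5 0.2;1 -2.9 12 0.3 -0.2 0.5 0.2;1 0 10 0 0 0 0;1 0 10 0 0 0 0;1 0 0 0 0 0 0"

```text
clock: 3.72
tcp_pos: [0.5626, 0.1694, 0.1747]
orientation: [0.447, -0.446, -0.547, 0.55]
wrist_force: [-0.3, 0.0, 0.2]
finger_gap: 0.0856
```

```bash
python3 - <<'E'
from h import *
s,p,R=pose(); print(s['clock'],p,R.round(3),s['wrist_force'],np.degrees(np.arctan2(R[1,0],R[0,0])))
plan([.565,.173,.141],np.radians(102),3)
for n in('top','side'): snap(n,'b')
a=np.load('pics/b_top.npz')['im'];b=np.load('pics/b_side.npz')['im']
cv2.imwrite('pics/crop2.png',np.hstack([cv2.resize(a[110:210,140:240],None,fx=4,fy=4),cv2.resize(b[90:190,210:310],None,fx=4,fy=4)])[:,:,::-1])
E
```

```text
3.725 [0.56258342 0.16936502 0.17470313] [[-0.203 -0.002 -0.979]
 [ 0.979 -0.003 -0.203]
 [-0.002 -1.     0.003]] [-0.30585566  0.00844747  0.18924064] 101.68547631440053
1.0 11.2 -1.1 -0.1 -0.1 -0.0
1.0 11.2 -1.1 -0.1 -0.1 -0.0
1.0 11.2 -1.0 -0.1 -0.1 -0.0
```

View pics/crop2.png

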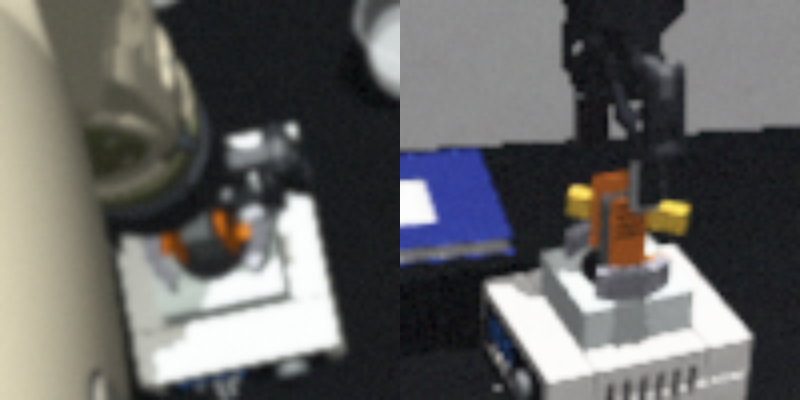

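```bash
python3 - <<'E'
from h import *
D=np.load('pics/b_side.npz');P=cloud('side',D['d']); im=D['im'].astype(int)
m=(P[...,2]>.15)&(P[...,2]<.2)&(abs(P[...,1]-.125)<.025)&(abs(P[...,0]-.57)<.05)
q=P[m]; r=(q-[.5626,.1694,.1747]); jx=r@[-.203,.979,0]; tz=r@[-.979,-.203,0]
o=np.argsort(q[:,2])
for i in o[:30]: print(np.argwhere(m)[i][::-1],q[i].round(3),'jaw',jx[i].round(4),'z',tz[i].round(4))
E
```

```text
[274 141] [0.581 0.126 0.166] jaw -0.046 z -0.009
[270 142] [0.57  0.122 0.167] jaw -0.0478 z 0.0029
[268 142] [0.564 0.12  0.168] jaw -0.0488 z 0.0089
[272 141] [0.575 0.122 0.169] jaw -0.0488 z -0.0021
[269 142] [0.566 0.118 0.169] jaw -0.0509 z 0.007
[273 141] [0.577 0.121 0.169] jaw -0.0499 z -0.0043
[271 141] [0.572 0.122 0.169] jaw -0.0483 z 0.0005
[269 141] [0.567 0.122 0.169] jaw -0.0468 z 0.0053
[266 140] [0.56  0.126 0.171] jaw -0.0416 z 0.0114
[270 141] [0.569 0.12  0.171] jaw -0.0499 z 0.004
[268 141] [0.564 0.12  0.171] jaw -0.0483 z 0.0088
[267 141] [0.561 0.117 0.173] jaw -0.0505 z 0.0125
[268 140] [0.564 0.121 0.173] jaw -0.0475 z 0.0085
[275 139] [0.582 0.121 0.175] jaw -0.0514 z -0.0089
[272 140] [0.573 0.117 0.175] jaw -0.0538 z 0.0004
[275 138] [0.583 0.125 0.175] jaw -0.0473 z -0.0107
[273 140] [0.576 0.116 0.175] jaw -0.0549 z -0.0018
[269 140] [0.566 0.117 0.175] jaw -0.0518 z 0.0077
[267 140] [0.561 0.118 0.175] jaw -0.0502 z 0.0125
[274 140] [0.578 0.114 0.176] jaw -0.057 z -0.0036
[271 140] [0.57  0.114 0.177] jaw -0.0561 z 0.0042
[270 140] [0.567 0.113 0.178] jaw -0.0559 z 0.0069
[268 139] [0.563 0.118 0.178] jaw -0.0502 z 0.0099
[269 139] [0.566 0.118 0.178] jaw -0.0511 z 0.0076
[273 139] [0.576 0.116 0.178] jaw -0.0546 z -0.0019
[274 139] [0.578 0.115 0.178] jaw -0.056 z -0.0039
[272 139] [0.573 0.116 0.179] jaw -0.0547 z 0.001
[267 139] [0.56  0.116 0.179] jaw -0.0516 z 0.0133
[275 137] [0.582 0.123 0.179] jaw -0.0492 z -0.0096
[268 138] [0.563 0.12  0.18 ] jaw -0.0482 z 0.0091
```

drive_tool:
  plan: "1 1 11.3 -1 0 0 0;1 1 11.3 -1 0 0 0;1 1 11.3 -1 0 0 0;1 0 1 0 0 0 0;1 0 0 0 0 0 0"

```text
clock: 4.45
tcp_pos: [0.5662, 0.1737, 0.1387]
orientation: [0.446, -0.447, -0.548, 0.549]
wrist_force: [-0.1, 0.1, 0.8]
finger_gap: 0.0854
```

```bash
python3 - <<'E'
from h import *
s,p,R=pose(); print(s['clock'],p,R.round(3),s['wrist_force'],np.degrees(np.arctan2(R[1,0],R[0,0])))
plan([.565,.1725,.140],np.radians(102),1)
E
```

```text
4.45 [0.56621345 0.17372192 0.13870318] [[-0.203  0.    -0.979]
 [ 0.979 -0.002 -0.203]
 [-0.002 -1.     0.   ]] [-0.14864704  0.11556823  0.82357107] 101.72738664700353
-1.0 -1.3 1.4 -0.0 -0.3 -0.1
```

drive_tool:
  plan: "1 -1 -1.3 1.2 0 -0.3 0;0 0 0 0 0 0 0;-0.3 0 0 0 0 0 0;-0.6 0 0 0 0 0 0;-1 0 0 0 0 0 0;-1 0 0 0 0 0 0;-1 0 0 0 0 0 0;-1 0 0 0 0 0 0"
  grip_force: 40

```text
clock: 5.45
tcp_pos: [0.5657, 0.1736, 0.1424]
orientation: [-0.444, 0.445, 0.551, -0.549]
wrist_force: [-0.8, 2.1, 2.2]
finger_gap: 0.0239
```

```bash
python3 - <<'E'
from h import *
s,p,R=pose(); print(s['clock'],p,R.round(3),s['wrist_force'],s['ft_torque'],s['finger_gap'],np.degrees(np.arctan2(R[1,0],R[0,0])))
E
```

```text
5.45 [0.56573419 0.17357705 0.14240829] [[-0.209  0.003 -0.978]
 [ 0.978  0.    -0.209]
 [-0.    -1.    -0.003]] [-0.812121    2.1470509   2.18923778] [ 0.17354869  0.20004206 -0.03245679] 0.023857999619779583 102.08002777734228
```

```bash
python3 - <<'E'
from h import *
for n in('top','side'): snap(n,'c')
a=np.load('pics/c_top.npz')['im'];b=np.load('pics/c_side.npz')['im']
cv2.imwrite('pics/crop3.png',np.hstack([cv2.resize(a[130:210,150:230],None,fx=5,fy=5,interpolation=cv2.INTER_CUBIC),cv2.resize(b[110:190,220:300],None,fx=5,fy=5,interpolation=cv2.INTER_CUBIC)])[:,:,::-1])
print(monitor.get_state()['finger_gap'])
E
```

```text
0.02427012094080264
```

View pics/crop3.png

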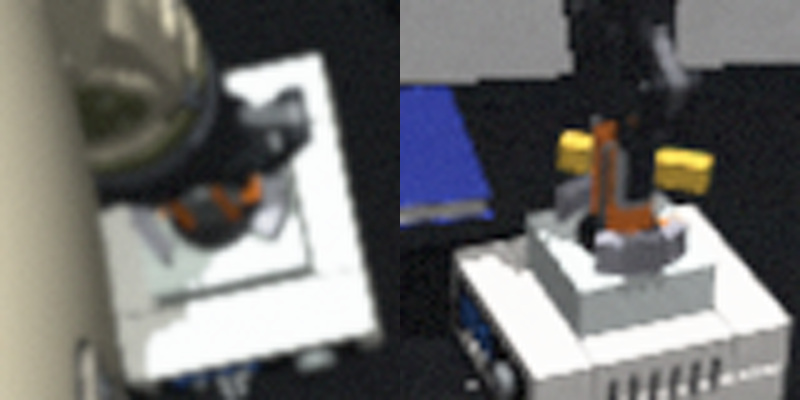

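drive_tool:
  plan: "-1 0 -0.3 0 0 8 0;-1 0 -0.3 0 0 8 0"

```text
clock: 5.8
tcp_pos: [0.5663, 0.1731, 0.1425]
orientation: [-0.518, 0.52, 0.481, -0.48]
wrist_force: [1.4, 0.6, -0.8]
finger_gap: 0.0245
```

```bash
cat > st.py <<'E'
from h import *
s,p,R=pose(); print(round(s['clock'],2),p.round(4),'y',R[:,1].round(3),'F',s['wrist_force'].round(1),'T',s['ft_torque'].round(2),'gap',s['finger_gap'].round(4),'yaw',np.degrees(np.arctan2(R[1,0],R[0,0])).round(1))
# offset from plug axis in tool axes (mm)
print('to axis',(R.T@(np.array([.5655,.1732,p[2]])-p)*1000).round(1))
E
python3 st.py
```

```text
Traceback (most recent call last):
  File "st.py", line 2, in <module>
    s,p,R=pose(); print(round(s['clock'],2),p.round(4),'y',R[:,1].round(3),'F',s['wrist_force'].round(1),'T',s['ft_torque'].round(2),'gap',s['finger_gap'].round(4),'yaw',np.degrees(np.arctan2(R[1,0],R[0,0])).round(1))
                                                                                                                                           ^^^^^^^^^^^^^^^^^^^^^
AttributeError: 'float' object has no attribute 'round'
```

```bash
sed -i "s/s\['finger_gap'\].round(4)/round(s['finger_gap'],4)/" st.py; python3 st.py
```

```text
5.8 [0.5663 0.1731 0.1425] y [ 0.004 -0.001 -1.   ] F [ 1.4  0.6 -0.8] T [ 0.08 -0.13  0.2 ] gap 0.0245 yaw 85.6
to axis [ 0.  -0.   0.8]
```

drive_tool:
  plan: "-1 0 -0.4 0 0 -9 0;-1 0 -0.4 0 0 -9 0;-1 0 -0.4 0 0 -9 0;-1 0 -0.4 0 0 -9 0"

```text
clock: 6.3
tcp_pos: [0.5651, 0.172, 0.1425]
orientation: [0.34, -0.34, -0.619, 0.621]
wrist_force: [0.3, 1.1, 0.8]
finger_gap: 0.0244
```

```bash
python3 st.py
```

```text
6.3 [0.5651 0.172  0.1425] y [-0.    -0.002 -1.   ] F [0.3 1.1 0.8] T [ 0.52  0.21 -0.17] gap 0.0244 yaw 122.5
to axis [ 0.9 -0.  -1. ]
```

drive_tool:
  plan: "-1 0 -0.9 0 0 9 0;-1 0 -0.9 0 0 9 0;-1 0 -0.9 0 0 9 0;-1 0 -0.9 0 0 9 0"

```text
clock: 6.8
tcp_pos: [0.5659, 0.1714, 0.1432]
orientation: [-0.518, 0.52, 0.479, -0.481]
wrist_force: [1.0, 1.7, -3.0]
finger_gap: 0.0243
```

```bash
python3 st.py
```

```text
6.8 [0.5659 0.1714 0.1432] y [-0.001 -0.004 -1.   ] F [ 1.   1.7 -3. ] T [ 0.35 -0.29  0.14] gap 0.0243 yaw 85.6
to axis [ 1.8 -0.   0.6]
```

drive_tool:
  plan: "-1 0.4 -1 0 0 -9 0;-1 0.4 -1 0 0 -9 0;-1 0.4 -1 0 0 -9 0;-1 0.4 -1 0 0 -9 0"

```text
clock: 7.3
tcp_pos: [0.5643, 0.1728, 0.1434]
orientation: [0.342, -0.339, -0.618, 0.622]
wrist_force: [1.1, 0.9, -3.6]
finger_gap: 0.024
```

```bash
python3 st.py
```

```text
7.3 [0.5643 0.1728 0.1434] y [-0.006 -0.003 -1.   ] F [ 1.1  0.9 -3.6] T [ 0.27 -0.51 -0.15] gap 0.024 yaw 122.5
to axis [-0.3 -0.  -1.3]
```

drive_tool:
  plan: "-1 0 -1.6 -0.2 0 9 0;-1 0 -1.6 -0.2 0 9 0;-1 0 -1.6 -0.2 0 9 0;-1 0 -1.6 -0.2 0 9 0"

```text
clock: 7.8
tcp_pos: [0.5657, 0.1717, 0.1454]
orientation: [0.52, -0.519, -0.476, 0.484]
wrist_force: [1.8, 0.1, -4.6]
finger_gap: 0.0238
```

```bash
python3 st.py
```

```text
7.8 [0.5657 0.1717 0.1454] y [-0.009 -0.006 -1.   ] F [ 1.8  0.1 -4.6] T [ 0.3  -0.51  0.16] gap 0.0238 yaw 85.5
to axis [ 1.4 -0.   0.3]
```

drive_tool:
  plan: "-1 0.3 -1.4 0 0 -9 0;-1 0.3 -1.4 0 0 -9 0;-1 0.3 -1.4 0 0 -9 0;-1 0.3 -1.4 0 0 -9 0"

```text
clock: 8.3
tcp_pos: [0.5646, 0.1728, 0.1465]
orientation: [0.344, -0.337, -0.615, 0.624]
wrist_force: [2.0, 1.6, -4.3]
finger_gap: 0.0236
```

```bash
python3 - <<'E'
from h import *
exec(open('st.py').read())
for n in('side',): snap(n,'d')
for n,t in(('side','a'),('side','d')):
    D=np.load(f'pics/{t}_{n}.npz');P=cloud(n,D['d'])
    c,s_=np.cos(.21),np.sin(.21); r=P-[.565,.1728,0]; bx=r[...,0]*c+r[...,1]*s_; by=-r[...,0]*s_+r[...,1]*c
    m=(abs(bx)<.038)&(by>-.039)&(by<-.03)&(abs(P[...,2]-.09)<.012)&(bx<-.02); print(t,m.sum(),np.median(P[m][:,2]))
    m=(bx>-.038)&(bx<-.03)&(abs(by)<.036)&(abs(P[...,2]-.09)<.012); print(t,m.sum(),np.median(P[m][:,2]))
b=np.load('pics/d_side.npz')['im']
cv2.imwrite('pics/crop4.png',cv2.resize(b[110:190,220:300],None,fx=6,fy=6,interpolation=cv2.INTER_CUBIC)[:,:,::-1])
E
```

```text
8.3 [0.5646 0.1728 0.1465] y [-0.014 -0.006 -1.   ] F [ 2.   1.6 -4.3] T [ 0.31 -0.57 -0.17] gap 0.0236 yaw 122.4
to axis [-0.1 -0.  -0.9]
a 27 0.08810945570956365
a 44 0.0907594950170601
d 21 0.08905495565936936
d 46 0.0905851762018706
```

View pics/crop4.png

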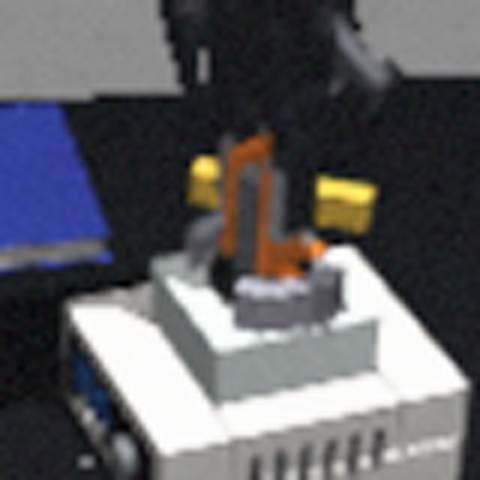

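```bash
cat >> st.py <<'E'
d=R.T@np.array([0,0,-1.]); rv=np.cross([0,1,0],d); print('tilt fix deg',np.degrees(rv).round(2))
E
python3 st.py
```

```text
8.35 [0.5647 0.1729 0.1466] y [-0.014 -0.006 -1.   ] F [ 1.4  1.5 -3.2] T [ 0.26 -0.46  0.16] gap 0.0241 yaw 122.7
to axis [-0.2 -0.  -0.9]
tilt fix deg [-0.86  0.    0.15]
```

drive_tool:
  plan: "-1 0 -1.4 -0.2 0.1 9 0;-1 0 -1.4 -0.2 0.1 9 0;-1 0 -1.4 -0.2 0.1 9 0;-1 0 -1.4 -0.2 0.1 9 0;-1 0.3 -1.4 0 0 -9 0;-1 0.3 -1.4 0 0 -9 0;-1 0.3 -1.4 0 0 -9 0;-1 0.3 -1.4 0 0 -9 0"

```text
clock: 9.35
tcp_pos: [0.5655, 0.1732, 0.1502]
orientation: [0.353, -0.339, -0.609, 0.624]
wrist_force: [3.1, 0.6, -4.1]
finger_gap: 0.024
```

```bash
python3 st.py
```

```text
9.35 [0.5655 0.1732 0.1502] y [-0.027 -0.01  -1.   ] F [ 3.1  0.6 -4.1] T [ 0.26 -0.59 -0.12] gap 0.024 yaw 121.4
to axis [0. 0. 0.]
tilt fix deg [-1.61  0.    0.32]
```

drive_tool:
  plan: "-1 0 -1.4 0 -0.4 9 0;-1 0 -1.4 0 -0.4 9 0;-1 0 -1.4 0 -0.4 9 0;-1 0 -1.4 0 -0.3 9 0;-1 0.3 -1.4 0 -0.3 -9 0;-1 0.3 -1.4 0 -0.2 -9 0;-1 0.3 -1.4 0 -0.2 -9 0;-1 0.3 -1.4 0 -0.2 -9 0"

```text
clock: 10.35
tcp_pos: [0.5628, 0.1726, 0.1532]
orientation: [0.351, -0.354, -0.612, 0.614]
wrist_force: [2.2, 2.0, -4.7]
finger_gap: 0.0239
```

```bash
python3 st.py
```

```text
10.35 [0.5628 0.1726 0.1532] y [ 0.003 -0.004 -1.   ] F [ 2.2  2.  -4.7] T [ 0.33 -0.47 -0.17] gap 0.0239 yaw 120.2
to axis [-0.8  0.  -2.6]
tilt fix deg [ 0.02  0.   -0.3 ]
```

drive_tool:
  plan: "-1 0 -1.4 -0.5 0 9 0;-1 0 -1.4 -0.5 0 9 0;-1 0 -1.4 -0.5 0 9 0;-1 0.2 -1.4 -0.4 0 9 0;-1 0.3 -1.4 -0.2 0 -9 0;-1 0.3 -1.4 -0.2 0 -9 0;-1 0.3 -1.4 -0.2 0 -9 0;-1 0.3 -1.4 -0.2 0 -9 0"

```text
clock: 11.35
tcp_pos: [0.5637, 0.1729, 0.1567]
orientation: [0.36, -0.359, -0.606, 0.613]
wrist_force: [1.9, 0.8, -4.1]
finger_gap: 0.0239
```

```bash
python3 st.py
```

```text
11.35 [0.5637 0.1729 0.1567] y [-0.006 -0.008 -1.   ] F [ 1.9  0.8 -4.1] T [ 0.29 -0.57 -0.09] gap 0.0239 yaw 119.0
to axis [-0.6 -0.  -1.7]
tilt fix deg [-0.53  0.   -0.23]
```

drive_tool:
  plan: "-1 0 -1.4 -0.4 -0.1 9 0;-1 0 -1.4 -0.4 -0.1 9 0;-1 0 -1.4 -0.4 -0.1 9 0;-1 0.2 -1.4 -0.3 -0.1 9 0;-1 0.3 -1.4 -0.2 0 -9 0;-1 0.3 -1.4 -0.2 0 -8 0"

```text
clock: 12.1
tcp_pos: [0.5652, 0.1724, 0.1622]
orientation: [0.46, -0.464, -0.532, 0.539]
wrist_force: [-0.2, -0.0, -2.4]
finger_gap: 0.0242
```

```bash
python3 - <<'E'
exec(open('st.py').read())
snap('side','e')
b=np.load('pics/e_side.npz')['im']
cv2.imwrite('pics/crop5.png',cv2.resize(b[110:190,220:300],None,fx=6,fy=6,interpolation=cv2.INTER_CUBIC)[:,:,::-1])
E
```

```text
12.1 [0.5652 0.1724 0.1622] y [-0.003 -0.01  -1.   ] F [-0.2 -0.  -2.4] T [-0.02 -0.   -0.  ] gap 0.0242 yaw 98.4
to axis [ 0.7 -0.  -0.4]
tilt fix deg [-0.25  0.   -0.55]
```

View pics/crop5.png

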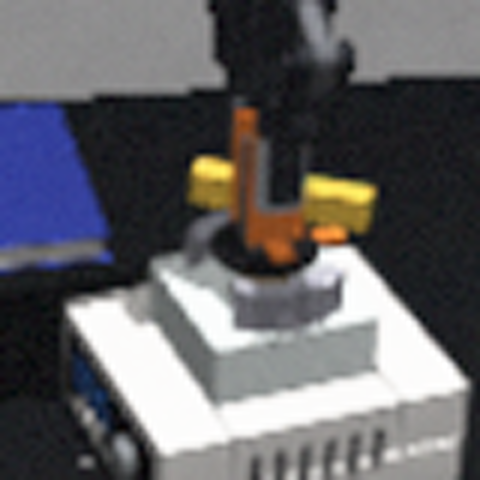

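drive_tool:
  plan: "-1 0 -4 0 0 0 0;-1 0.2 -8 0 0 0 0;-1 0.2 -10 0 0 0 0;-1 0 -12 0 0 0 0;-1 0 -12 0 0 0 0;-1 0 -12 0 0 0 0;-1 0 -12 0 0 0 0;-1 0 -12 0 0 0 0"

```text
clock: 13.15
tcp_pos: [0.5651, 0.1733, 0.2495]
orientation: [0.462, -0.465, -0.53, 0.538]
wrist_force: [0.4, 0.1, -2.5]
finger_gap: 0.024
```

```bash
python3 - <<'E'
exec(open('st.py').read())
plan([.525,-.232,.24],np.radians(90),12)
snap('side','f');snap('top','f')
b=np.load('pics/f_side.npz')['im']
cv2.imwrite('pics/crop6.png',cv2.resize(b[60:210,200:350],None,fx=4,fy=4,interpolation=cv2.INTER_CUBIC)[:,:,::-1])
D=np.load('pics/f_top.npz');P=cloud('top',D['d']);m=(abs(P[...,0]-.565)<.04)&(abs(P[...,1]-.173)<.04)&(abs(P[...,2]-.09)<.006);print(m.sum(),np.median(P[m],0))
E
```

```text
13.15 [0.5651 0.1733 0.2495] y [-0.004 -0.011 -1.   ] F [ 0.4  0.1 -2.5] T [0.02 0.01 0.03] gap 0.024 yaw 98.1
to axis [-0.2  0.  -0.4]
tilt fix deg [-0.29  0.   -0.6 ]
-33.0 1.2 8.1 -0.0 0.7 -0.1
-33.1 1.1 7.7 -0.0 0.7 -0.1
-33.1 1.1 7.3 -0.0 0.7 -0.1
-33.2 1.1 6.9 -0.0 0.7 -0.1
-33.3 1.1 6.5 -0.0 0.7 -0.1
-33.4 1.0 6.1 -0.0 0.7 -0.1
-33.5 1.0 5.7 -0.0 0.7 -0.1
-33.5 1.0 5.3 -0.0 0.7 -0.1
-33.6 0.9 4.9 -0.0 0.7 -0.1
-33.6 0.9 4.5 -0.0 0.7 -0.1
-33.7 0.9 4.1 -0.0 0.7 -0.1
-33.7 0.8 3.7 -0.0 0.7 -0.1
420 [0.54686415 0.1625001  0.08976407]
```

View pics/crop6.png

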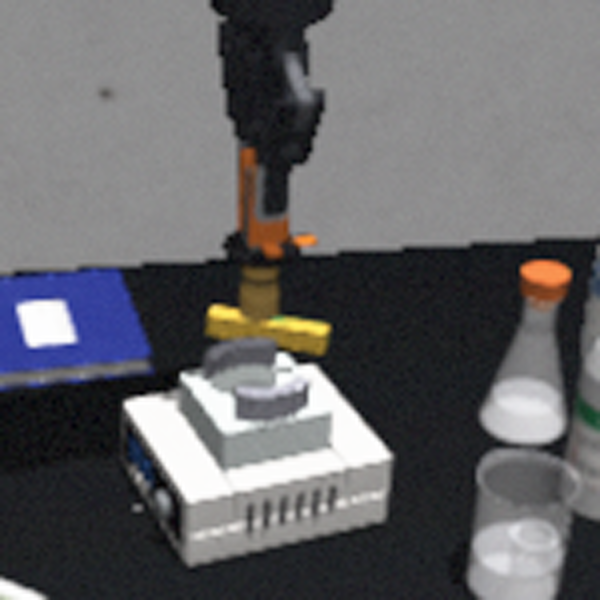

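drive_tool:
  plan: "-1 -15 0 4 0 0.7 0;-1 -33 0.5 8 0 0.7 0;-1 -33 0.5 8 0 0.7 0;-1 -33 0.5 7 0 0.7 0;-1 -33 0.5 7 0 0.7 0;-1 -33 0.5 6 0 0.7 0;-1 -33 0.5 6 0 0.7 0;-1 -33 0.5 6 0 0.7 0"

```text
clock: 14.25
tcp_pos: [0.5315, -0.0877, 0.2452]
orientation: [0.49, -0.491, -0.504, 0.515]
wrist_force: [0.6, 0.2, -2.8]
finger_gap: 0.024
```

```bash
python3 - <<'E'
exec(open('st.py').read())
plan([.525,-.232,.22],np.radians(90),7)
E
```

```text
14.25 [ 0.5315 -0.0877  0.2452] y [-0.009 -0.012 -1.   ] F [ 0.6  0.2 -2.8] T [ 0.01 -0.07  0.01] gap 0.024 yaw 92.2
to axis [259.4  -3.5 -44. ]
tilt fix deg [-0.55  0.   -0.69]
-20.5 3.9 1.7 -0.1 0.3 -0.1
-20.5 3.8 1.6 -0.1 0.3 -0.1
-20.5 3.8 1.5 -0.1 0.3 -0.1
-20.6 3.7 1.4 -0.1 0.3 -0.1
-20.6 3.7 1.3 -0.1 0.3 -0.1
-20.6 3.7 1.1 -0.1 0.3 -0.1
-20.6 3.6 1.0 -0.1 0.3 -0.1
```

drive_tool:
  plan: "-1 -20.5 4 1.6 0 0.3 -0.1;-1 -20.5 4 1.6 0 0.3 -0.1;-1 -20.5 4 1.5 -0.1 0.3 -0.1;-1 -20.5 4 1.4 -0.1 0.3 -0.1;-1 -20.5 4 1.3 -0.1 0.3 -0.1;-1 -20.5 4 1.1 -0.1 0.3 -0.1;-1 -17 4 1 -0.1 0.3 -0.1;-1 0 0 0 0 0 0"

```text
clock: 15.25
tcp_pos: [0.5163, -0.2402, 0.2128]
orientation: [0.506, -0.5, -0.495, 0.499]
wrist_force: [0.2, -0.6, -1.2]
finger_gap: 0.0241
```

```bash
python3 - <<'E'
exec(open('st.py').read())
plan([.525,-.232,.16],np.radians(90),4)
for n in('side','top'): snap(n,'g')
a=np.load('pics/g_top.npz')['im'];b=np.load('pics/g_side.npz')['im']
cv2.imwrite('pics/crop7.png',np.hstack([cv2.resize(a[100:250,270:420],(450,450)),cv2.resize(b[180:330,200:350],(450,450))])[:450,:800,::-1])
for n in('side','top'):
    D=np.load(f'pics/g_{n}.npz');P=cloud(n,D['d']);im=D['im'].astype(int)
    m=(abs(P[...,2]-.016)<.004)&(abs(P[...,0]-.525)<.1)&(abs(P[...,1]+.232)<.085); q=P[m]; print(n,m.sum(),np.percentile(q,[1,99],axis=0).round(3))
D=np.load('pics/g_side.npz');P=cloud('side',D['d']); m=(abs(P[...,0]-.525)<.06)&(abs(P[...,1]+.232)<.06)&(P[...,2]>.05)&(P[...,2]<.2); q=P[m]
for lo in np.arange(.05,.2,.01):
    k=(q[:,2]>lo)&(q[:,2]<lo+.01)
    if k.sum(): print(lo.round(2),k.sum(),np.percentile(q[k],[5,50,95],axis=0)[:,:2].round(3).tolist())
E
```

```text
15.25 [ 0.5163 -0.2402  0.2128] y [-0.009  0.002 -1.   ] F [ 0.2 -0.6 -1.2] T [ 0.06 -0.05  0.05] gap 0.0241 yaw 89.3
to axis [ 4.14e+02  4.00e-01 -4.43e+01]
tilt fix deg [-0.51  0.    0.11]
2.1 13.2 -2.3 -0.1 -0.2 0.0
2.1 13.2 -2.2 -0.1 -0.2 0.0
2.1 13.2 -2.2 -0.1 -0.2 0.0
2.1 13.2 -2.2 -0.1 -0.2 0.0
side 528 [[ 0.441 -0.301  0.012]
 [ 0.605 -0.166  0.017]]
top 287 [[ 0.442 -0.298  0.012]
 [ 0.604 -0.163  0.019]]
0.11 26 [[0.503, -0.254], [0.511, -0.251], [0.523, -0.24]]
0.12 47 [[0.503, -0.254], [0.512, -0.252], [0.524, -0.245]]
0.13 59 [[0.503, -0.253], [0.512, -0.25], [0.524, -0.243]]
0.14 26 [[0.505, -0.254], [0.511, -0.251], [0.521, -0.246]]
0.15 1 [[0.55, -0.244], [0.55, -0.244], [0.55, -0.244]]
0.16 276 [[0.494, -0.265], [0.509, -0.25], [0.545, -0.229]]
0.17 92 [[0.503, -0.266], [0.514, -0.255], [0.525, -0.233]]
0.18 47 [[0.503, -0.257], [0.508, -0.254], [0.526, -0.231]]
0.19 45 [[0.503, -0.266], [0.505, -0.259], [0.524, -0.232]]
```

View pics/crop7.png

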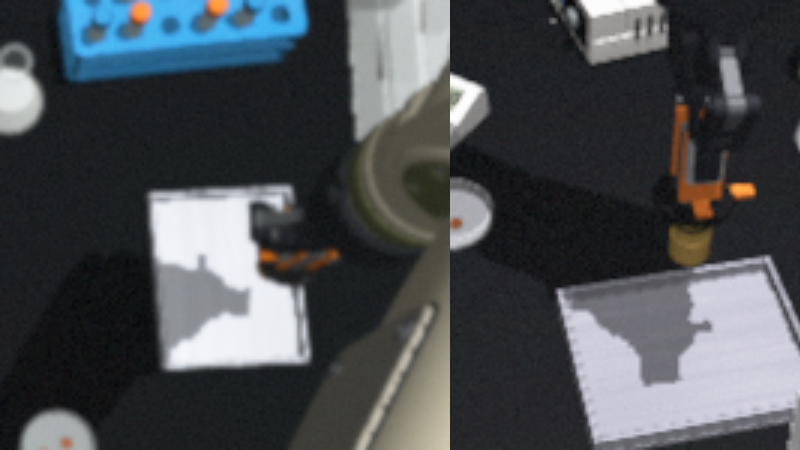

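drive_tool:
  plan: "-1 1 13 -1.5 -0.1 -0.2 0;-1 1 13 -1.5 -0.1 -0.2 0;-1 1 13 -1.5 -0.1 0 0;-1 1 13 -1.5 -0.1 0 0;-1 1 12 -1 -0.1 0 0;-1 1 12 -1 0 0 0;-1 0 10 0 0 0 0;-1 0 5 0 0 0 0"

```text
clock: 16.35
tcp_pos: [0.525, -0.2296, 0.1154]
orientation: [-0.501, 0.499, 0.501, -0.499]
wrist_force: [0.3, -0.2, -1.8]
finger_gap: 0.0238
```

```bash
python3 - <<'E'
exec(open('st.py').read())
snap('side','i')
D=np.load('pics/i_side.npz');P=cloud('side',D['d']); m=(abs(P[...,0]-.52)<.06)&(abs(P[...,1]+.235)<.06)&(P[...,2]>.0)&(P[...,2]<.1); q=P[m]; im=D['im'][m].astype(int)
br=(im[:,0]-im[:,2]>25); q=q[br]
for lo in np.arange(.0,.1,.005):
    k=(q[:,2]>lo)&(q[:,2]<lo+.005)
    if k.sum(): print(lo.round(3),k.sum(),np.percentile(q[k],[5,50,95],axis=0)[:,:2].round(3).tolist())
cv2.imwrite('pics/crop8.png',cv2.resize(D['im'][180:330,200:350],(600,600))[:,:,::-1])
E
```

```text
16.35 [ 0.525  -0.2296  0.1154] y [-0.     0.003 -1.   ] F [ 0.3 -0.2 -1.8] T [ 0.01 -0.05 -0.02] gap 0.0238 yaw 90.1
to axis [402.7   1.3 -40.9]
tilt fix deg [-0.    0.    0.19]
0.0 1 [[0.543, -0.213], [0.543, -0.213], [0.543, -0.213]]
0.015 4 [[0.516, -0.242], [0.522, -0.241], [0.53, -0.238]]
0.02 17 [[0.513, -0.243], [0.522, -0.241], [0.532, -0.235]]
0.025 18 [[0.512, -0.243], [0.521, -0.241], [0.531, -0.233]]
0.03 23 [[0.512, -0.243], [0.52, -0.24], [0.533, -0.232]]
0.035 23 [[0.513, -0.242], [0.521, -0.24], [0.535, -0.232]]
0.04 18 [[0.514, -0.242], [0.52, -0.24], [0.53, -0.236]]
0.045 6 [[0.515, -0.242], [0.52, -0.241], [0.529, -0.237]]
0.06 2 [[0.511, -0.248], [0.533, -0.241], [0.556, -0.235]]
0.065 42 [[0.531, -0.248], [0.55, -0.232], [0.56, -0.227]]
0.07 21 [[0.513, -0.256], [0.524, -0.253], [0.529, -0.234]]
0.075 34 [[0.512, -0.253], [0.523, -0.245], [0.533, -0.235]]
0.08 30 [[0.512, -0.246], [0.522, -0.244], [0.535, -0.221]]
0.085 16 [[0.511, -0.246], [0.516, -0.244], [0.536, -0.221]]
0.09 15 [[0.511, -0.25], [0.513, -0.243], [0.527, -0.219]]
0.095 13 [[0.512, -0.254], [0.514, -0.243], [0.526, -0.221]]
```

View pics/crop8.png

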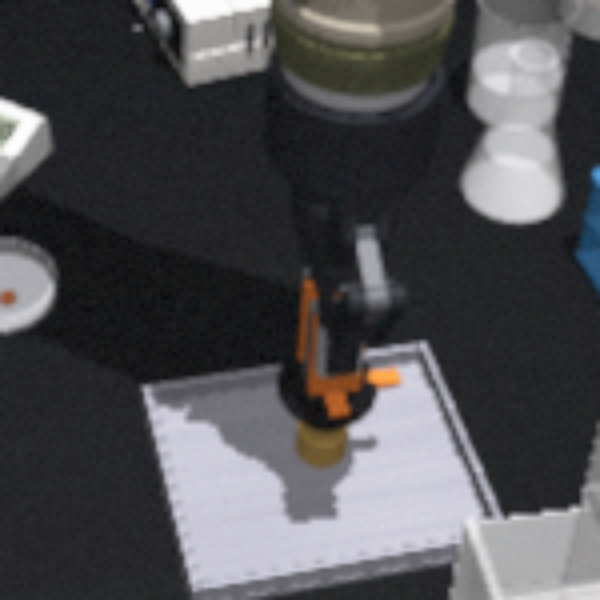

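drive_tool:
  plan: "-1 0 4 0 0 0 0;-1 0 3 0 0 0 0;-1 0 2 0 0 0 0;-1 0 1.5 0 0 0 0"

```text
clock: 16.9
tcp_pos: [0.5255, -0.2301, 0.1049]
orientation: [-0.5, 0.5, 0.501, -0.499]
wrist_force: [-0.0, -1.2, -2.0]
finger_gap: 0.0243
```

```bash
python3 st.py
```

```text
16.9 [ 0.5255 -0.2301  0.1049] y [ 0.001  0.002 -1.   ] F [-0.  -1.2 -2. ] T [-0.02  0.02  0.01] gap 0.0243 yaw 90.0
to axis [403.3   1.  -40.3]
tilt fix deg [ 0.08 -0.    0.14]
```

drive_tool:
  plan: "-1 0 1.5 0 0 0 0;-1 0 1 0 0 0 0;-1 0 1 0 0 0 0"

```text
clock: 17.27
tcp_pos: [0.5257, -0.2302, 0.1015]
orientation: [-0.5, 0.5, 0.501, -0.499]
wrist_force: [-0.4, 0.6, -0.4]
finger_gap: 0.024
```

```bash
python3 st.py
```

```text
17.27 [ 0.5257 -0.2302  0.1015] y [ 0.002  0.002 -1.   ] F [-0.4  0.6 -0.4] T [ 0.03  0.02 -0.01] gap 0.024 yaw 90.0
to axis [403.4   0.9 -40.1]
tilt fix deg [ 0.1  -0.    0.12]
```

drive_tool:
  plan: "-1 0 1 0 0 0 0;-1 0 1 0 0 0 0"

```text
clock: 17.52
tcp_pos: [0.526, -0.2303, 0.1014]
orientation: [-0.499, 0.5, 0.501, -0.499]
wrist_force: [-1.5, 1.1, 5.2]
finger_gap: 0.0239
```

```bash
python3 st.py
```

```text
17.52 [ 0.526  -0.2303  0.1014] y [ 0.003  0.001 -1.   ] F [-1.5  1.1  5.2] T [ 0.33  0.65 -0.  ] gap 0.0239 yaw 90.0
to axis [403.5   0.7 -39.8]
tilt fix deg [ 0.19 -0.    0.08]
```

drive_tool:
  plan: "-0.4 0 0 0 0 0 0;-0.3 0 0 0 0 0 0;-0.2 0 0 0 0 0 0;-0.1 0 0 0 0 0 0;0.1 0 0 0 0 0 0;0.3 0 0 0 0 0 0;0.6 0 0 0 0 0 0;0.6 0 0 0 0 0 0"

```text
clock: 18.52
tcp_pos: [0.5268, -0.2308, 0.1019]
orientation: [-0.499, 0.501, 0.501, -0.499]
wrist_force: [0.5, 0.1, 0.4]
finger_gap: 0.0685
```

```bash
python3 - <<'E'
exec(open('st.py').read())
snap('side','j')
D=np.load('pics/j_side.npz')
cv2.imwrite('pics/crop9.png',cv2.resize(D['im'][180:330,200:350],(600,600))[:,:,::-1])
E
```

```text
18.52 [ 0.5268 -0.2308  0.1019] y [ 0.005  0.    -1.   ] F [0.5 0.1 0.4] T [-0.03  0.01 -0.03] gap 0.0685 yaw 90.0
to axis [ 4.04e+02  3.00e-01 -3.90e+01]
tilt fix deg [ 0.28 -0.    0.01]
```

View pics/crop9.png

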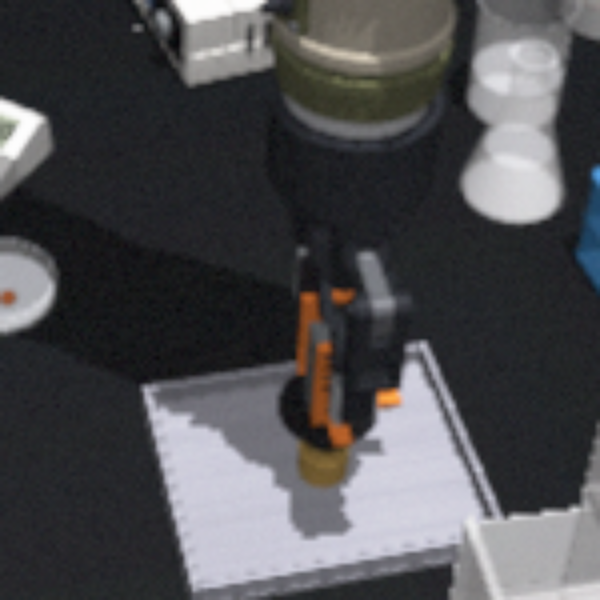

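Released, with the plug standing upright in the pan. I'll back straight up.

drive_tool:
  plan: "1 0 -5 0 0 0 0;1 0 -15 0 0 0 0;1 0 -20 0 0 0 0;1 0 -25 0 0 0 0;1 0 -25 0 0 0 0;1 0 -25 0 0 0 0;1 0 -20 0 0 0 0;1 0 0 0 0 0 0"

```text
clock: 19.58
tcp_pos: [0.5267, -0.2312, 0.2486]
orientation: [-0.497, 0.503, 0.502, -0.498]
wrist_force: [1.2, -0.5, -0.2]
finger_gap: 0.085
```

```bash
python3 - <<'E'
exec(open('st.py').read())
for n in('side','top'): snap(n,'k')
D=np.load('pics/k_side.npz')
cv2.imwrite('pics/crop10.png',cv2.resize(D['im'][100:340,150:390],(600,600))[:,:,::-1])
P=cloud('side',D['d']); m=(abs(P[...,0]-.52)<.06)&(abs(P[...,1]+.235)<.06)&(P[...,2]>.0)&(P[...,2]<.13); q=P[m]; im=D['im'][m].astype(int)
br=(im[:,0]-im[:,2]>25); q=q[br]
for lo in np.arange(.0,.13,.01):
    k=(q[:,2]>lo)&(q[:,2]<lo+.01)
    if k.sum(): print(lo.round(3),k.sum(),np.percentile(q[k],[5,50,95],axis=0)[:,:2].round(3).tolist())
A=np.load('pics/a_side.npz')
for t in 'ak':
  D=np.load(f'pics/{t}_side.npz');P=cloud('side',D['d'])
  m=(abs(P[...,0]-.565)<.06)&(abs(P[...,1]-.173)<.06)&(abs(P[...,2]-.09)<.004);print('block',m.sum(),np.median(P[m],0).round(4))
  m=(abs(P[...,0]-.37)<.06)&(abs(P[...,1]-.04)<.06)&(abs(P[...,2]-.033)<.004);print('timer',m.sum(),np.median(P[m],0).round(4))
  m=(abs(P[...,0]-.69)<.03)&(abs(P[...,1]+.037)<.03)&(P[...,2]>.09)&(P[...,2]<.115);print('flask',m.sum(),np.median(P[m],0).round(4))
E
```

```text
19.57 [ 0.5267 -0.2312  0.2486] y [ 0.01  -0.003 -1.   ] F [ 1.2 -0.5 -0.2] T [ 0.01 -0.01  0.02] gap 0.085 yaw 90.0
to axis [404.4  -0.8 -39.1]
tilt fix deg [ 0.58  0.   -0.17]
0.0 29 [[0.516, -0.244], [0.534, -0.239], [0.579, -0.181]]
0.01 41 [[0.514, -0.245], [0.523, -0.242], [0.536, -0.237]]
0.02 38 [[0.514, -0.244], [0.522, -0.24], [0.534, -0.235]]
0.03 8 [[0.515, -0.245], [0.521, -0.243], [0.527, -0.238]]
0.04 1 [[0.509, -0.249], [0.509, -0.249], [0.509, -0.249]]
0.05 58 [[0.521, -0.262], [0.548, -0.235], [0.561, -0.228]]
0.06 71 [[0.513, -0.261], [0.524, -0.251], [0.535, -0.218]]
0.07 53 [[0.513, -0.251], [0.522, -0.25], [0.536, -0.216]]
0.08 56 [[0.513, -0.252], [0.521, -0.25], [0.536, -0.217]]
0.09 70 [[0.513, -0.252], [0.522, -0.25], [0.536, -0.217]]
0.1 104 [[0.513, -0.251], [0.525, -0.236], [0.537, -0.216]]
0.11 84 [[0.514, -0.251], [0.525, -0.246], [0.537, -0.214]]
block 253 [0.545  0.1522 0.0903]
timer 129 [0.3736 0.0552 0.0309]
flask 124 [ 0.6908 -0.0363  0.102 ]
block 274 [0.5457 0.1781 0.0902]
timer 128 [0.3739 0.0536 0.0309]
flask 123 [ 0.6906 -0.0379  0.1016]
```

View pics/crop10.png

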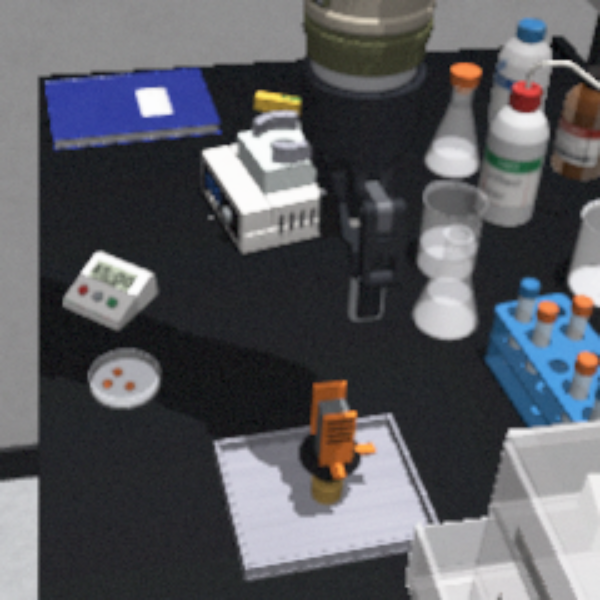

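The plug stands upright in the middle of the pan (tab edges constant in x and y over height, foot near (0.525, -0.232)). The block is seated with its top at 0.090, the timer and flask haven't moved, and the gripper is clear.

```bash
python3 -c "
from workcell import job
print(job.hand_in())"
```

```text
the job is handed in; nothing more can be done
None
```

The plug is out of the bore and standing upright on its foot in the pan, and I handed the job in at about 19.7 s of the 67 s allowed. I gripped the tabs at 40 N and worked the plug loose with swings of about ±18°. It took under 5 N of upward pull to raise it through the tight 14 mm. I then lifted it clear, carried it across, lowered it until it touched the pan floor, released it and backed off straight up.

**Last checks, all before handing in:**
- **Plug:** it stands vertical to within what the depth image can show. Its foot is at about (0.525, -0.232), close to the pan's centre, and the touchdown height agreed with the expected one to 0.1 mm.
- **Block:** seated, with its top at 0.090 m as at the start.
- **Flask and timer:** within 2 mm of where they started.
- **Gripper:** open and about 150 mm above its release height, touching nothing.

**Readings that disagreed:**
- **Finger gap:** it read 24 mm on the pinched tabs where 28 mm was expected, but the hooks came free and the grip held.
- **Early twisting:** the first swings, with a smaller rise per row, did not lift the plug until I increased the rise.
- **Rise rate:** one swing reached about 3.1 mm per radian, slightly over the recommended 3, and the block still stayed down.

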